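# Flip open the red-lidded seasoning box

## Task

Get the red-lidded seasoning box ready for use without picking anything up. First slide the steel cup that stands in front of it sideways with the fingers, still upright, until it stands wholly beyond either side of that box; then push the lid's overhanging lip up and over with a fingertip, past upright, so that it rests open by its own weight. Do not shift the two boxes, leave the blue lid shut, and leave the other things alone.

Things in the scene. Friction and masses are not known exactly. Their poses are not given: they have to be found in the camera images.
- red_box: The seasoning box with the red lid and a red plate on its front. Loose, 2 kg with four rubber feet, steel, 90 mm deep, 110 mm wide, rim 100 mm above the surface. Origin: centre of the underside. Its -x axis points out of its front (roughly to the robot, up to 19 degrees either way), y along its front, z up
- red_lid (a joint): Red lid's hinge angle, rad: 0 shut, 1.95 on its open stop; grows as the front edge goes up and back over the hinge. Nearly free: let go below about 1.5 it falls shut, beyond about 1.55 it falls open and stays. Lid 110 g, 6 mm thick, flat underside at rim height; at the front it goes on as an 50 mm wide rounded lip (a thumb tab)
- red_lip (a point): Middle of the lip's front edge on the red lid, at the height of the lid's underside; 123 mm in front of the hinge line; moves with the lid. The lip overhangs the box's front face by 33 mm, so a finger slanting forward and down fits under it
- red_hinge (a point): Middle of the red lid's hinge line, at the top of the box's back edge (45 mm behind the box's centre, 100.5 mm up); the line runs along the box's y. Fixed to the box, same axes
- blue_box: The same kind of box with a blue lid and a blue plate on its front, to be left alone, beside the red one. Loose, 2 kg with four rubber feet, steel, 90 mm deep, 110 mm wide, rim 100 mm above the surface. Origin: centre of the underside. Its -x axis points out of its front (roughly to the robot, up to 19 degrees either way), y along its front, z up
- blue_lid (a joint): Blue lid's hinge angle, rad: 0 shut; must stay shut
- steel_cup: Loose small steel sauce cup, 68 mm across the rim, 59 mm high, about 70 g, standing upright in front of the red box with its middle 62 to 77 mm in front of the lip's front edge. Origin: centre of its underside, z up
- kitchen_timer: Loose white kitchen timer lying flat, 62x62x20 mm, a bystander to the left. Origin: centre of its underside
- flour_shaker: Loose steel starch shaker with a perforated cap, 69 mm across, 102 mm high, a bystander to the left. Origin: centre of its underside
Things that resemble listed ones, but are neither listed nor needed, are in the scene too. What is shaped like the steel_cup but pink or turquoise is not meant.

How it is judged:
By the outcome, as a careful person would: the job done as asked, in the order asked, and still so for the second after the job is handed in, with the robot touching nothing.
It also fails if it takes over 48 s, if anything falls off the work surface, if the arm or the gripper's body presses on something with over 40 N, if the wrist force passes 120 N, or if a joint passes its speed limit or range.

## Robot

A 6-joint arm with a two-finger parallel gripper is mounted at the origin on a cart in front of the work surface, level with it; the furniture and walls round the work are solid. World frame = base frame: x ahead of the robot, y to its left, z up, the work surface at z = 0. Lengths are in m, angles in rad, forces in N, time in s.
With the tool pointing down it reaches from about 0.425 to 0.95 m from the base axis. Payload 3.5 kg.
Tool frame: the origin (TCP) lies midway between the tips of the shut fingers; the grasp point (between the pads) lies 19 mm behind it; z points along the fingers, y is the line along which they close (so a half turn about z gives the same grasp; the last joint's range is limited). The gripper opens to 85 mm and grips with 20 to 120 N. Pads are 22 mm wide; open, the fingers measure 114 mm over their backs; the gripper's body (76 mm by 85 mm) begins 54 mm behind the grasp point. The pads swing forward as they close: fully open they stand 13 mm farther back than shut.
Start: joints at [-1.319, 0.286, 1.577, -0, 1.279, -0.15], TCP at [0.264, -0.621, 0.231] pointing down, gripper open.
Joint ranges: [-2.77, 2.77], [-0.9, 2.22], [0.21, 2.48], [-1.53, 4.67], [0.24, 2.81], [-2.84, 2.84]. Speed limits (rad/s): [2.79, 2.79, 3.14, 3.14, 3.14, 3.14].

## Interface

Orientations are given as a 3x3 rotation matrix whose columns are the frame's x, y, z axes.
In Python, from plant import * gives the robot as it stands. The module is installed in compiled form; this text tells all that it offers.
- The arm moves only by the shell command python3 -m pendant 'ROWS' [OPENING]. ROWS is text: rows parted by semicolons, each of 4 numbers parted by spaces: the shift along the tool's x, y, z in m, then the turn about the tool's z in degrees. In form: tx ty tz turn; .... A call has exactly 5 rows; each row is the pose to reach, as a shift and turn from the pose commanded when the call began, along the tool's axes at that moment; what a row does not reach only later rows make up. A row lasts 1/8 s, in which the tool goes at most 62.5 mm and 10.7 degrees, less where a joint would pass 70% of its speed; a pose out of reach is approached as far as the arm can. A call with a gripper value outside its range is refused whole. OPENING is the opening, from 0 (shut) to 1 (fully open), set as the call begins (- or left out, the last holds). The fingers move at their own pace and stop on an object; the grip force is fixed at half the most. Time passes only in rows, so rows that repeat a pose let the fingers close, or fill a call up. It gives the time, the measured TCP pose, the force, the opening and the grip force at its end, in the units of the state.
- sense(): the state, without advancing time (a new reading comes with each control period).
- snapshot(name): name is "scene" or "top" or "wrist"; returns a dict with "img" (384x512x3 uint8, red, green, blue), "depth" (384x512 float32, m along the optical axis (not along the pixel's ray), 0 where there is no reading), "intrinsics" (3x3 intrinsics, pixels), "position" and "orientation" of the camera in the world. Camera axes: x right, y down, z forward; pixel columns grow to the right and rows downward; lengths in m; the calibration is good to about 2 mm. A picture is of the moment at which its call begins.
- sign_off(): hands the job in; it is judged then, once.
The state is a dict: "time": time; "joint_positions": joint angles; "dq": joint speeds; "joint_efforts": joint torques, N m; "tool_pos": TCP position; "ee_rot": TCP orientation; "force": force on the tool from outside, world axes, zero at the start; "wrist_torque": the same for the moment, N m; "grip_width": finger opening in m; "gripper_force": force on a finger pad.
Only numpy, scipy, OpenCV 4.12 (cv2) and the standard library are available. Lean on these libraries where they do the work, as an engineer would, in place of code of your own. Each camera call takes 0.05 s, during which the arm holds its last target. There are 200 camera calls.

## Working session

There is one attempt and no reset: what is moved stays moved. The work goes in short steps, Python scripts to look and compute and a shell command to move; the robot and the scene stay as the last step left them, time stands still between calls to the robot, and variables do not carry over. Pictures are saved under pics/ and viewed, at most 10 in all, crops included, and the job is handed in when it is done.

```bash
mkdir -p pics; cat > h.py <<'E'
from plant import *
import numpy as np, cv2
def snap(n,f=None):
    s=snapshot(n)
    if f: cv2.imwrite(f'pics/{f}.png',s['img'][:,:,::-1])
    return s
def cloud(s):
    K=np.array(s['intrinsics']);d=s['depth'];v,u=np.mgrid[:d.shape[0],:d.shape[1]]
    p=np.stack([(u-K[0,2])/K[0,0]*d,(v-K[1,2])/K[1,1]*d,d],-1)
    P=p@np.array(s['orientation']).T+np.array(s['position']);P[d==0]=np.nan
    return P
E
python3 - <<'E'
from h import *
for n in ('scene','top'):
    s=snap(n,n); print(n,s['position'],np.round(s['orientation'],3).tolist(),s['intrinsics'])
    np.savez(n,**s)
st=sense();print({k:np.round(v,3).tolist() for k,v in st.items()})
E
```

```text
scene [-0.16646682  0.78876631  0.67651356] [[-0.729, -0.341, 0.593], [-0.684, 0.333, -0.649], [0.024, -0.879, -0.476]] [[423.14306537   0.         256.20755838]
 [  0.         423.14306537 191.4582308 ]
 [  0.           0.           1.        ]]
top [ 0.47309996 -0.0220933   1.31659068] [[0.02, -0.997, 0.081], [-1.0, -0.021, -0.014], [0.016, -0.081, -0.997]] [[347.48607173   0.         255.4146059 ]
 [  0.         347.48607173 191.65292007]
 [  0.           0.           1.        ]]
{'time': 0.1, 'joint_positions': [-1.319, 0.287, 1.578, -0.0, 1.279, -0.15], 'dq': [-0.0, -0.001, -0.002, 0.004, 0.002, -0.001], 'joint_efforts': [0.002, -40.729, -29.37, -0.0, 0.003, -0.0], 'tool_pos': [0.264, -0.621, 0.23], 'ee_rot': [[0.92, 0.391, -0.001], [0.391, -0.92, 0.002], [0.0, -0.002, -1.0]], 'force': [-0.476, -0.478, 0.097], 'wrist_torque': [-0.012, -0.016, 0.068], 'gripper_force': 0.0, 'grip_width': 0.085}
```

View pics/scene.png

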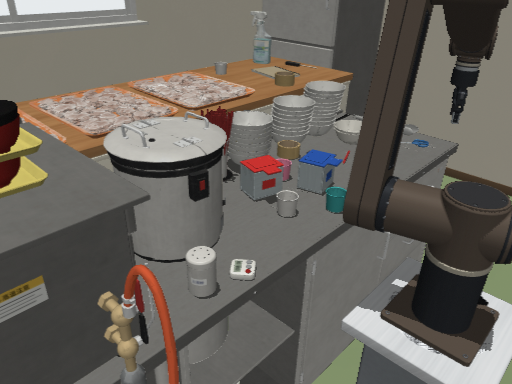

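View pics/top.png

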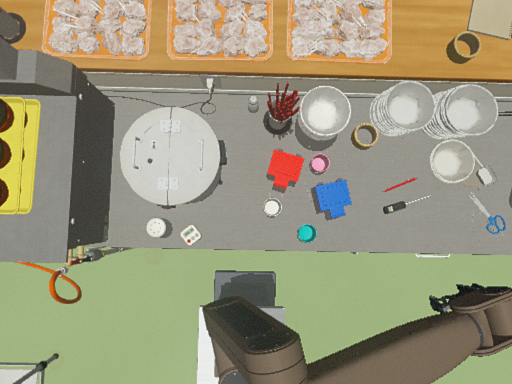

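The top view shows the red lid at about (285,168) with its lip at (281,184) and the steel cup at (272,207). The blue lid is at (332,198), turquoise cup (306,232), pink cup (319,163), shaker (157,228), timer (190,235) and pot (170,155).

```bash
python3 - <<'E'
from h import *
s=np.load('top.npz');P=cloud(s);I=s['img'].astype(int);K=s['intrinsics'];R=s['orientation'];c=s['position']
def ray(uv,z):
    uv=np.atleast_2d(uv).astype(float);d=np.c_[(uv-K[:2,2])/K[0,0],np.ones(len(uv))]@R.T
    return c+d*((z-c[2])/d[:,2])[:,None]
r,g,b=I[...,0],I[...,1],I[...,2]
v,u=np.mgrid[:384,:512]
roi=(u>255)&(u<360)&(v>140)&(v<250)
for n,m in (('red',(r>130)&(g<80)&roi&(v>145)&(u<306)),('blue',(b>110)&(r<80)&(g<110)&roi)):
    m=m.astype(np.uint8);k,l,st,ce=cv2.connectedComponentsWithStats(m);j=1+st[1:,4].argmax();m=l==j
    z=np.nanmedian(P[...,2][m]);
    W=ray(np.c_[u[m],v[m]],0.1065)[:,:2].astype(np.float32)
    print(n,m.sum(),'zdepth',z,'minrect all',cv2.minAreaRect(W))
    # body: opening removes lip
    o=cv2.morphologyEx((m).astype(np.uint8),cv2.MORPH_OPEN,cv2.getStructuringElement(cv2.MORPH_ELLIPSE,(23,23)))>0
    W2=ray(np.c_[u[o],v[o]],0.1065)[:,:2].astype(np.float32); print('body',o.sum(),cv2.minAreaRect(W2),W2.mean(0),'all mean',W.mean(0))
# heights of cups etc
for n,(a,e),z in (('cup',(272,207),.059),('turq',(306,232),.059),('pink',(319,163),.059),('shaker',(157,228),.102),('timer',(190,235),.02)):
    q=P[e-16:e+17,a-16:a+17].reshape(-1,3);q=q[(q[:,2]>(z-.012))&(q[:,2]<z+.02)]
    (cc,rr)=cv2.minEnclosingCircle(q[:,:2].astype(np.float32));print(n,len(q),np.round(cc,3),round(rr,3),'ray',ray((a,e),z)[0].round(3),q[:,2].max().round(3))
# pot and stuff: points above 0.02 extents
q=P[(u>110)&(u<230)&(v>100)&(v<210)].reshape(-1,3);q=q[q[:,2]>.1];print('pot',q.min(0),q.max(0))
print('surface near edge x', np.nanmin(P[(u==272)&(P[...,2]>-.02)&(P[...,2]<.02)][:,0]))
im=s['img'][130:255,135:365,::-1];cv2.imwrite('pics/crop.png',cv2.resize(im,None,fx=3.4,fy=3.4,interpolation=cv2.INTER_CUBIC))
E
```

```text
red 895 zdepth 0.10655803847808154 minrect all ((0.6510700583457947, -0.13780903816223145), (0.10856077075004578, 0.12347458302974701), 75.1830825805664)
body 0 ((0.0, 0.0), (0.0, 0.0), 0.0) [nan nan] all mean [ 0.6575817  -0.13945799]
blue 5 zdepth 0.10365768649921758 minrect all ((0.4901272654533386, -0.32175612449645996), (0.0021884285379201174, 0.014446547254920006), 19.387725830078125)
body 0 ((0.0, 0.0), (0.0, 0.0), 0.0) [nan nan] all mean [ 0.49029526 -0.3215744 ]
cup 60 [ 0.522 -0.101] 0.033 ray [ 0.521 -0.101  0.059] 0.064
turq 67 [ 0.431 -0.23 ] 0.034 ray [ 0.433 -0.225  0.059] 0.062
pink 60 [ 0.691 -0.275] 0.034 ray [ 0.686 -0.271  0.059] 0.062
shaker 310 [0.441 0.306] 0.035 ray [0.438 0.299 0.102] 0.108
timer 271 [0.426 0.206] 0.048 ray [0.413 0.198 0.02 ] 0.027
pot [0.50144506 0.05325679 0.10012039] [0.82632427 0.36828258 0.3441859 ]
surface near edge x 0.12018241754428499<stdin>:16: RuntimeWarning: Mean of empty slice.
  ret = um.true_divide(
```

View pics/crop.png

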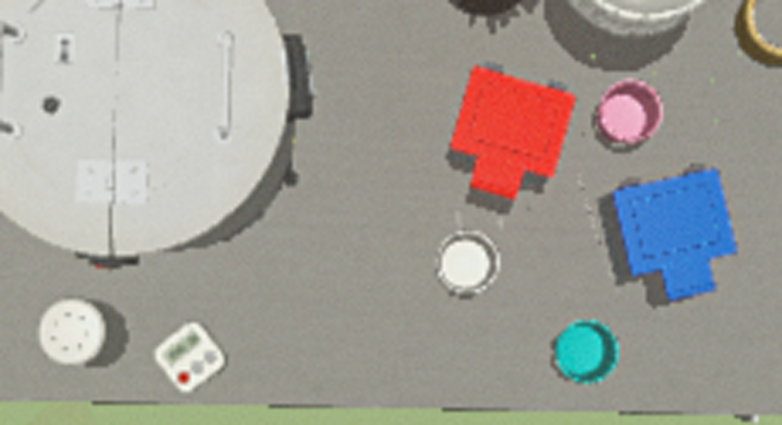

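```bash
cat > go.py <<'E'
import sys
from h import *
# usage: go.py x y z yawdeg -> shift in tool axes and turn
x,y,z,yaw=map(float,sys.argv[1:5]);s=sense();R=np.array(s['ee_rot']);p=np.array(s['tool_pos'])
d=R.T@(np.array([x,y,z])-p);cy=np.degrees(np.arctan2(R[1,0],R[0,0]))
print('t',round(s['time'],2),'tool',p.round(4),'yaw',cy.round(2),'q6',s['joint_positions'][5].round(2),'f',np.round(s['force'],2),'w',round(s['grip_width'],4),'| shift',d.round(4),'turn',round((cy-yaw+180)%360-180,2))
E
python3 -m pendant '0.041 -0.031 0 -10; 0.083 -0.063 0 -20; 0.124 -0.094 0 -30; 0.166 -0.126 0 -40; 0.207 -0.157 0 -50' 0.47; python3 go.py .522 -.17 .2 90
```

```text
time: 0.72
tool_pos: [0.3936, -0.3939, 0.2308]
ee_rot: [[0.287, 0.958, -0.0], [0.958, -0.287, 0.001], [0.001, -0.001, -1.0]]
force: [0.8, -0.2, 0.6]
grip_width: 0.0398
gripper_force: 0.0
t 0.72 tool [ 0.3936 -0.3939  0.2308] yaw 73.34 q6 -0.68 f [ 0.79 -0.16  0.65] w 0.0398 | shift [0.2513 0.0589 0.0309] turn -16.66
```

```bash
python3 -m pendant '0.052 0.012 0 -5; 0.105 0.024 0.01 -10; 0.16 0.037 0.02 -16.7; 0.21 0.049 0.03 -16.7; 0.2513 0.059 0.031 -16.7' >/dev/null; python3 - <<'E'
from h import *
s=snap('wrist','w1');np.savez('w1',**s);print(s['position'],np.round(s['orientation'],3).tolist(),s['intrinsics'][0])
E
python3 go.py .522 -.17 .025 90
```

```text
[ 0.52361373 -0.09906247  0.34213731] [[1.0, -0.003, -0.004], [-0.004, -0.959, -0.282], [-0.003, 0.282, -0.959]] [266.64627011   0.         258.51105568]
t 1.4 tool [ 0.5246 -0.1668  0.1991] yaw 89.91 q6 -0.49 f [ 0.22  2.33 -0.27] w 0.0402 | shift [-0.0039 -0.0026  0.1741] turn -0.09
```

View pics/w1.png

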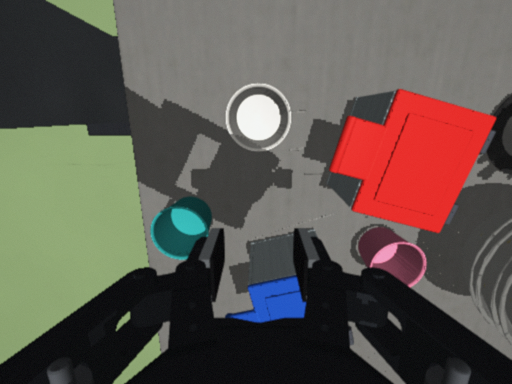

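The wrist view shows the steel cup at (258,118), the red lid centred near (425,160) with the lip's front edge at about x=340 from (350,118) to (335,170), the blue box under the gripper at (285,290), and the turquoise cup at (182,228).

```bash
python3 - <<'E'
from h import *
s=np.load('w1.npz');I=s['img'].astype(int);K=s['intrinsics'];R=s['orientation'];c=s['position'];P=cloud(s)
def ray(uv,z):
    uv=np.atleast_2d(uv).astype(float);d=np.c_[(uv-K[:2,2])/K[0,0],np.ones(len(uv))]@R.T
    return c+d*((z-c[2])/d[:,2])[:,None]
r,g,b=I[...,0],I[...,1],I[...,2];v,u=np.mgrid[:384,:512]
m=((r>110)&(g<70)&(b<70)&(abs(P[...,2]-.106)<.012)).astype(np.uint8)
k,l,st,ce=cv2.connectedComponentsWithStats(m);m=l==1+st[1:,4].argmax()
W=ray(np.c_[u[m],v[m]],.1065)[:,:2];print(m.sum(),np.nanmedian(P[...,2][m]),cv2.minAreaRect(W.astype(np.float32)))
# box-frame: scan psi, use body side edges
for psi in (-13,-14,-15,-16,-17):
    a=np.radians(psi);B=np.array([[np.cos(a),np.sin(a)],[-np.sin(a),np.cos(a)]])
    q=W@B.T;fx=q[:,0].min();e=[]
    for d in (.006,.012,.018,.024,.05,.07,.09,.11):
        t=q[abs(q[:,0]-fx-d)<.002,1];e.append((round(t.min(),4),round(t.max(),4)))
    print(psi,q[:,0].min().round(4),q[:,0].max().round(4),e)
# cup rim
q=P[75:160,215:300].reshape(-1,3);q=q[(q[:,2]>.05)&(q[:,2]<.066)];print('cup',cv2.minEnclosingCircle(q[:,:2].astype(np.float32)))
E
```

```text
14533 0.10776081694721434 ((0.6512964367866516, -0.14005997776985168), (0.11122358590364456, 0.12285417318344116), 74.88056182861328)
-13 0.6039 0.729 [(np.float64(-0.013), np.float64(0.037)), (np.float64(-0.013), np.float64(0.0365)), (np.float64(-0.0133), np.float64(0.0363)), (np.float64(-0.0134), np.float64(0.0361)), (np.float64(-0.0449), np.float64(0.066)), (np.float64(-0.0453), np.float64(0.0653)), (np.float64(-0.0463), np.float64(0.0643)), (np.float64(-0.0473), np.float64(0.0638))]
-14 0.604 0.728 [(np.float64(-0.0024), np.float64(0.0476)), (np.float64(-0.0022), np.float64(0.0473)), (np.float64(-0.0024), np.float64(0.0471)), (np.float64(-0.0025), np.float64(0.047)), (np.float64(-0.0334), np.float64(0.0774)), (np.float64(-0.0334), np.float64(0.077)), (np.float64(-0.0342), np.float64(0.0765)), (np.float64(-0.0349), np.float64(0.0763))]
-15 0.6039 0.7269 [(np.float64(0.0082), np.float64(0.0581)), (np.float64(0.0086), np.float64(0.0581)), (np.float64(0.0084), np.float64(0.0581)), (np.float64(0.0085), np.float64(0.058)), (np.float64(-0.022), np.float64(0.0887)), (np.float64(-0.0217),
[... 185 characters left out ...]
3), np.float64(0.0688)), (np.float64(0.0194), np.float64(0.0689)), (np.float64(0.0194), np.float64(0.069)), (np.float64(-0.0104), np.float64(0.1001)), (np.float64(-0.0099), np.float64(0.1006)), (np.float64(-0.0097), np.float64(0.1007)), (np.float64(-0.0099), np.float64(0.1012))]
-17 0.602 0.7266 [(np.float64(0.0295), np.float64(0.0794)), (np.float64(0.0299), np.float64(0.0796)), (np.float64(0.0303), np.float64(0.0798)), (np.float64(0.0304), np.float64(0.08)), (np.float64(0.001), np.float64(0.1115)), (np.float64(0.0018), np.float64(0.1123)), (np.float64(0.0024), np.float64(0.1128)), (np.float64(0.0024), np.float64(0.1136))]
cup ((0.5220714807510376, -0.10330967605113983), 0.03384409844875336)
```

```bash
python3 -m pendant '-0.004 -0.002 0.05 0; -0.004 -0.002 0.1 0; -0.004 -0.002 0.15 0; -0.004 -0.002 0.174 0; -0.004 -0.002 0.174 0'; python3 go.py .522 -.02 .025 90
```

```text
time: 2.02
tool_pos: [0.5187, -0.1756, 0.0236]
ee_rot: [[0.005, 1.0, -0.006], [1.0, -0.005, 0.003], [0.003, -0.006, -1.0]]
force: [0.7, -0.0, -0.1]
grip_width: 0.0407
gripper_force: 0.0
t 2.02 tool [ 0.5187 -0.1756  0.0236] yaw 89.71 q6 -0.51 f [ 0.69 -0.05 -0.08] w 0.0407 | shift [ 0.1556  0.0026 -0.0009] turn -0.29
```

```bash
python3 -m pendant '0.015 0.003 0 0; 0.025 0.003 0 0; 0.035 0.003 0 0; 0.045 0.003 0 0; 0.055 0.003 0 0' |grep -A1 -E 'tool_pos|force'; python3 -m pendant '0.012 0 0 0; 0.024 0 0 0; 0.036 0 0 0; 0.048 0 0 0; 0.06 0 0 0'|grep -E 'tool_pos|force'; python3 -m pendant '0.012 0 0 0; 0.023 0 0 0; 0.032 0 0 0; 0.037 0 0 0; 0.04 0 0 0'|grep -E 'tool_pos|force'; python3 - <<'E'
from h import *
s=snap('wrist','w2');P=cloud(s);q=P[:200,150:380].reshape(-1,3);q=q[(q[:,2]>.05)&(q[:,2]<.066)];q=q[abs(q[:,0]-.52)<.06];print('cup',cv2.minEnclosingCircle(q[:,:2].astype(np.float32)),len(q))
E
```

```text
tool_pos: [0.5244, -0.121, 0.0267]
ee_rot: [[0.005, 1.0, 0.001], [1.0, -0.005, -0.0], [-0.0, 0.001, -1.0]]
force: [0.3, -0.7, 0.5]
grip_width: 0.0403
gripper_force: 0.3
tool_pos: [0.5244, -0.0608, 0.0263]
force: [0.5, -0.3, -0.3]
gripper_force: 0.3
tool_pos: [0.5246, -0.0214, 0.0263]
force: [-0.1, -1.6, 0.1]
gripper_force: 0.3
cup ((0.524539589881897, 0.01691470667719841), 0.03365449979901314) 2598
```

View pics/w2.png

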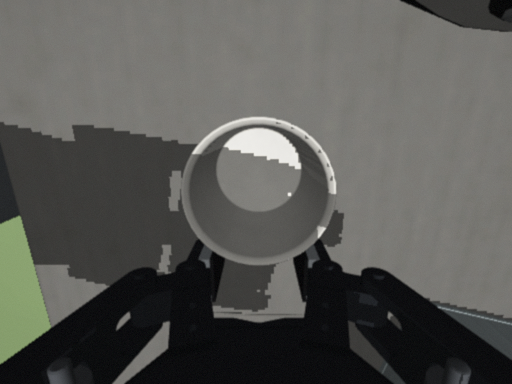

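The cup stands upright at (258,190) between and ahead of the fingers, about 119 mm off the box's midline, where 89 mm is needed.

```bash
python3 -m pendant '-0.02 0 0 0; -0.03 0 -0.03 -10; -0.035 0 -0.09 -20; -0.04 0 -0.14 -30; -0.04 0 -0.154 -40' 1 >/dev/null;  python3 go.py .6036 -.1272 .18 165
```

```text
t 4.58 tool [ 0.5266 -0.0628  0.185 ] yaw 130.0 q6 -1.01 f [0.57 0.23 0.35] w 0.0857 | shift [-0.0988  0.0176  0.0058] turn -35.0
```

```bash
python3 -m pendant '-0.03 0.005 0.001 -10; -0.06 0.011 0.003 -20; -0.099 0.0176 0.005 -30; -0.099 0.0176 0.005 -35; -0.099 0.0176 0.005 -35' >/dev/null;  python3 go.py .6036 -.1272 .092 165
python3 - <<'E'
from h import *
s=snap('wrist','w3');np.savez('w3',**s)
E
```

```text
t 5.2 tool [ 0.6011 -0.1269  0.1747] yaw 164.61 q6 -1.68 f [-0.09  0.48  0.62] w 0.0855 | shift [-0.0026  0.0004  0.0827] turn -0.39
```

View pics/w3.png

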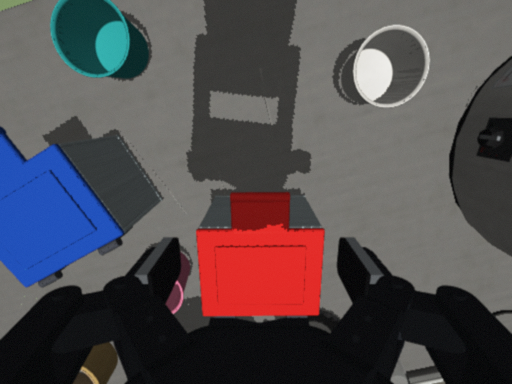

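The lip is at (231–290, 192–228), midway between the fingertips (180 and 338). The steel cup is clear at (392,66).

```bash
python3 - <<'E'
from h import *
s=np.load('w3.npz');I=s['img'].astype(int);K=s['intrinsics'];R=s['orientation'];c=s['position']
r,g,b=I[...,0],I[...,1],I[...,2];v,u=np.mgrid[:384,:512]
m=(r>70)&(g<50)&(b<50)&(v>185)&(v<320)&(u>190)&(u<330)
d=np.c_[(np.c_[u[m],v[m]]-K[:2,2])/K[0,0],np.ones(m.sum())]@R.T;W=(c+d*((.1065-c[2])/d[:,2])[:,None])
st=sense();q=(W-np.array(st['tool_pos']))@np.array(st['ee_rot'])
f=q[:,0].max();print('front tool x',f,'back',q[:,0].min())
for e in (.006,.012,.02,.06,.09):
    t=q[abs(q[:,0]-f+e)<.002,1];print(e,t.min(),t.max(),(t.min()+t.max())/2)
E
```

```text
front tool x 0.00951865763218508 back -0.11414552035930825
0.006 -0.024716133739188663 0.02453598508825674 -9.007432546596222e-05
0.012 -0.02484777405313818 0.024708271471279644 -6.975129092926836e-05
0.02 -0.024266503374049328 0.024971079387079802 0.0003522880065152372
0.06 -0.053941316781625004 0.05478540808879597 0.0004220456535854837
0.09 -0.053975426091604654 0.05493154524058156 0.00047805957448845277
```

```bash
python3 -m pendant '-0.003 0 0.02 0; -0.003 0 0.04 0; -0.003 0 0.06 0; -0.003 0 0.076 0; -0.003 0 0.083 0' | grep -E 'pos|force'; python3 -m pendant '0 0 0 0; 0 0 0 0; 0 0 0 0; 0 0 0 0; 0 0 0 0' 0.57;python3 go.py .6036 -.1272 .092 165
```

```text
tool_pos: [0.6033, -0.127, 0.0903]
force: [-0.8, 0.6, 0.5]
gripper_force: 0.0
time: 6.5
tool_pos: [0.6049, -0.1272, 0.0936]
ee_rot: [[-0.965, 0.263, 0.002], [0.263, 0.965, -0.0], [-0.002, 0.0, -1.0]]
force: [-0.2, 3.5, 5.3]
grip_width: 0.0491
gripper_force: 27.6
t 6.5 tool [ 0.6049 -0.1272  0.0936] yaw 164.73 q6 -1.68 f [-0.21  3.48  5.31] w 0.0491 | shift [ 0.0013 -0.0003  0.0016] turn -0.27
```

```bash
python3 -m pendant '-0.0009 0 -0.011 0; -0.0028 0 -0.0218 0; -0.0058 0 -0.0324 0; -0.0098 0 -0.0426 0; -0.0149 0 -0.0524 0'; python3 - <<'E'
from h import *
s=snap('wrist','w4')
E
```

```text
time: 7.12
tool_pos: [0.6184, -0.1309, 0.1447]
ee_rot: [[-0.965, 0.264, -0.001], [0.264, 0.965, 0.001], [0.002, 0.001, -1.0]]
force: [3.9, 3.6, -5.4]
grip_width: 0.0493
gripper_force: 26.8
```

View pics/w4.png

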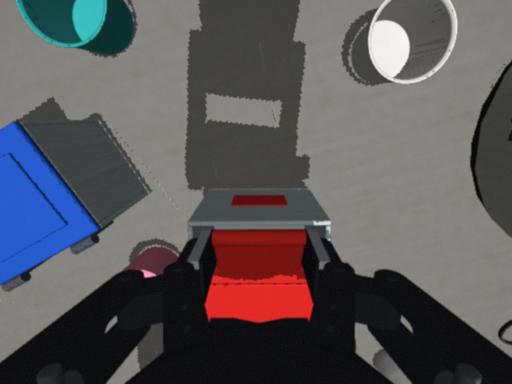

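The red lid is lifting between the fingertips (its lip at about (258,240)), with the box front at (260,205). The blue box and the cups have not moved.

```bash
python3 -m pendant '-0.0065 0 -0.0087 0; -0.0137 0 -0.017 0; -0.0216 0 -0.0247 0; -0.0301 0 -0.0316 0; -0.0392 0 -0.0378 0' |grep -E 'pos|force|width'; python3 go.py .6 -.13 .1 165
```

```text
tool_pos: [0.657, -0.1416, 0.1834]
force: [-0.9, 4.6, -1.2]
grip_width: 0.0489
gripper_force: 24.8
t 7.8 tool [ 0.657  -0.1416  0.1834] yaw 164.71 q6 -1.67 f [-0.9   4.56 -1.17] w 0.0489 | shift [ 0.058  -0.0039  0.0834] turn -0.29
```

```bash
python3 -m pendant '-0.0097 0 -0.0052 0; -0.0198 0 -0.0094 0; -0.0304 0 -0.0126 0; -0.0412 0 -0.0147 0; -0.0521 0 -0.0157 0' |grep -E 'pos|force|width'; python3 - <<'E'
from h import *
P=cloud(np.load('top.npz')).reshape(-1,3);q=P[(P[:,2]>.13)&(P[:,1]>-.3)&(P[:,1]<0)&(P[:,0]>.6)&(P[:,0]<.9)]
for x in np.arange(.6,.9,.03):
    t=q[abs(q[:,0]-x-.015)<.015]
    if len(t):print(round(x,2),len(t),t[:,1].min().round(3),t[:,1].max().round(3),t[:,2].max().round(3))
E
python3 go.py .6 -.13 .1 165
```

```text
tool_pos: [0.7078, -0.1556, 0.1995]
force: [-0.8, 5.9, 1.2]
grip_width: 0.0492
gripper_force: 22.4
0.75 136 -0.299 -0.212 0.19
0.78 197 -0.3 -0.117 0.243
0.81 358 -0.298 -0.084 0.243
0.84 322 -0.297 -0.068 0.243
0.87 436 -0.3 -0.071 0.243
t 8.43 tool [ 0.7078 -0.1556  0.1995] yaw 164.72 q6 -1.66 f [-0.81  5.9   1.24] w 0.0492 | shift [ 0.1109 -0.0038  0.0993] turn -0.28
```

```bash
python3 -m pendant '-0.0055 0 0 0; -0.011 0 0 0; -0.016 0 0.0005 0; -0.02 0 0.001 0; -0.02 0 0.001 0' |grep -E 'pos|force|width';  python3 -m pendant '0 0 0 0; 0 0 0 0; 0 0 0 0; 0 0 0 0; 0 0 0 0' 0.75 |grep -E 'pos|force|width'; python3 go.py .6 -.13 .1 165; python3 - <<'E'
from h import *
snap('scene','s5');snap('wrist','w5')
a=cv2.imread('pics/s5.png')[120:260,200:380];b=cv2.imread('pics/w5.png')
cv2.imwrite('pics/c5.png',np.hstack([cv2.resize(a,(390,303)),cv2.resize(b,(404,303))]))
E
```

```text
tool_pos: [0.7274, -0.1608, 0.1989]
force: [1.2, 4.7, 3.8]
grip_width: 0.0489
gripper_force: 19.7
tool_pos: [0.7259, -0.1608, 0.1972]
force: [0.4, 1.0, 0.3]
grip_width: 0.064
gripper_force: 0.0
t 9.68 tool [ 0.7259 -0.1608  0.1972] yaw 164.72 q6 -1.66 f [0.4  1.   0.26] w 0.064 | shift [ 0.1295 -0.0034  0.0972] turn -0.28
```

View pics/c5.png

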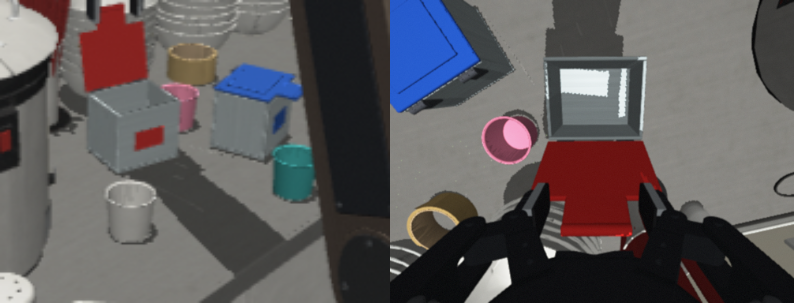

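In both views the red lid stands open past upright and free of the fingers. The box is in place, and the cup is off to the side at (131,210) in the left half. Next I raise the fingers straight up, then back away.

```bash
python3 -m pendant '0 0 -0.02 0; 0 0 -0.05 0; 0 0 -0.09 0; 0 0 -0.12 0; 0 0 -0.12 0' |grep -E 'pos|force';  python3 -m pendant '0.04 0 0 0; 0.09 0 0 0; 0.14 0 0 0; 0.18 0 0 0; 0.18 0 0 0' |grep -E 'pos|force'; python3 - <<'E'
from h import *
s=snap('top');w=snap('wrist','w6');snap('scene','s6')
cv2.imwrite('pics/c6.png',np.hstack([cv2.resize(cv2.imread('pics/s6.png')[120:260,200:380],(390,303)),cv2.resize(cv2.imread('pics/w6.png'),(404,303))]))
P=cloud(w).reshape(-1,3)
a=np.radians(-15);q=P[:,:2]@np.array([[np.cos(a),np.sin(a)],[-np.sin(a),np.cos(a)]]).T
m=(abs(P[:,2]-.1)<.004)&(q[:,0]>.6)&(q[:,0]<.75)&(abs(q[:,1]-.033)<.075)
print('rim',cv2.minAreaRect(q[m].astype(np.float32)),'expected centre (.682,.033)')
l=P[(q[:,0]>.7)&(q[:,0]<.8)&(P[:,2]>.12)&(abs(q[:,1]-.033)<.05)];print('lid pts',len(l),l[:,2].max() if len(l) else 0)
m=(P[:,2]>.05)&(P[:,2]<.066)&(abs(P[:,0]-.525)<.06)&(abs(P[:,1]-.017)<.06);print('cup',cv2.minEnclosingCircle(P[m,:2].astype(np.float32)))
E
```

```text
tool_pos: [0.7273, -0.161, 0.3236]
force: [-0.4, 0.4, -0.0]
gripper_force: 0.0
tool_pos: [0.5499, -0.1121, 0.3159]
force: [-0.2, 0.1, 0.1]
gripper_force: 0.0
rim ((0.683546781539917, 0.03299044817686081), (0.11052274703979492, 0.09368380904197693), 89.91242980957031) expected centre (.682,.033)
lid pts 2322 0.16953937173169403
cup ((0.5248149633407593, 0.015458433888852596), 0.03395361080765724)
```

View pics/c6.png

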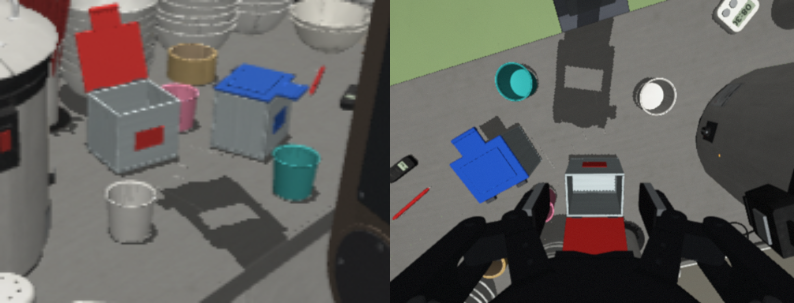

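The red lid rests open at (112,60) in the left half. The box has moved less than about 2 mm, the cup is upright at (131,212), the blue lid is shut, and the arm is clear of everything.

```bash
python3 -c "
from plant import *
print(sign_off())"
```

```text
the job is handed in; nothing more can be done
None
```

The job is handed in, at about 11 s of the 48 s allowed: the steel cup stands upright about 30 mm clear of the red box's left side, the red lid rests open, the red box stayed within about 2 mm, and the last pictures show the blue lid shut and no change in the other things; because the moves cannot tilt the tool, I lifted the lip by pinching its sides between the fingertips, carried it past upright and let go, rather than pushing it from below with one fingertip.

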